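Clamp the copper union in the cart vise

ROBOT

A 6-joint arm with a two-finger parallel gripper is mounted at the origin on the work surface. World frame = base frame: x ahead of the robot, y to its left, z up, the work surface at z = 0. Lengths are in m, angles in rad, forces in N, time in s.
With the tool pointing down it reaches from about 0.35 to 0.775 m from the base axis. Payload 5.5 kg.
Tool frame: the origin (TCP) lies at the very end of the fingers, on their centre line; the grasp point (between the pads) lies 19 mm behind it; z points along the fingers, y is the line along which they close (so a half turn about z gives the same grasp; the last joint's range is limited). The gripper opens to 85 mm and grips with 20 to 120 N. Pads are 22 mm wide; open, the fingers measure 114 mm over their backs; the gripper's body (76 mm by 85 mm) begins 54 mm behind the grasp point. The pads swing forward as they close: fully open they stand 13 mm farther back than shut.
Start: joints at [-1.335, 0.313, 0.046, 1.304, 0, 1.431], TCP at [0.211, -0.535, 0.231] pointing down, gripper open.
Joint ranges: [-2.76, 2.76], [-0.86, 1.69], [-1.03, 1.26], [-2.2, 2.34], [-1.47, 1.5], [-3.14, 3.14]. Speed limits (rad/s): [2.57, 2.57, 3.14, 3.14, 3.14, 3.14].

INTERFACE

Orientations are given as a unit quaternion [w, x, y, z].
In Python, from workcell import env gives the robot as it stands. The module is installed in compiled form; this text tells all that it offers.
- The arm moves only by the tool jog_arm, never from a script. Its arguments are lists of equal length, an entry for each row: "gripper": the opening, from 0 (shut) to 1 (fully open); "offset": the shift along the world's x, y, z in cm, a list of three; "twist": the turn about the world's z in degrees. In form: {"gripper": [gripper, ...], "offset": [[dx, dy, dz], ...], "twist": [twist, ...]}. A call has exactly 8 rows; each row is the pose to reach, as a shift and turn from the pose commanded when the call began; what a row does not reach only later rows make up. A row lasts 1/8 s, in which the tool goes at most 62.5 mm and 10.7 degrees, less where a joint would pass 70% of its speed; a pose out of reach is approached as far as the arm can. A call with a gripper value outside its range is refused whole. The fingers move at their own pace and stop on an object; "squeeze" is the grip in N (left out, the last holds). Time passes only in rows, so rows that repeat a pose let the fingers close, or fill a call up. It gives the time, the measured TCP pose, the force, the opening and the grip force at its end, in the units of the state.
- env.get_state(): the state, without advancing time (a new reading comes with each control period).
- env.read_camera(name): name is "scene" or "top"; returns a dict with "image" (400x640x3 uint8, red, green, blue), "z_map" (400x640 float32, m along the optical axis (not along the pixel's ray), 0 where there is no reading), "fovy" (degrees; the focal length in pixels is half the picture's height over the tangent of half this angle, whatever the lens; pixels are square), "cx", "cy" (the principal point, pixels), "distortion" ([k1, k2, p1, p2, k3] as OpenCV has them; the pictures are not rectified), "cam_to_world" (4x4, takes a point from camera to world coordinates). Camera axes: x right, y up, looking along -z (the intrinsics and any distortion apply to the point x, -y, -z); pixel columns grow to the right and rows downward; lengths in m; the calibration is good to about 2 mm. A picture is of the moment at which its call begins.
- env.hand_in(): hands the job in; it is judged then, once.
The state is a dict: "clock": time; "joint_pos": joint angles; "qvel": joint speeds; "tau": joint torques, N m; "tcp_pos": TCP position; "orientation": TCP orientation; "wrist_force": force on the tool from outside, world axes, zero at the start; "ft_torque": the same for the moment, N m; "finger_gap": finger opening in m; "grip_force": force on a finger pad.
Only numpy, scipy, OpenCV 4.12 (cv2) and the standard library are available. Lean on these libraries where they do the work, as an engineer would, in place of code of your own. Each camera call takes 0.05 s, during which the arm holds its last target. There are 200 camera calls.

TASK

Throw the chrome toggle so that the parts box's spring lid opens, take the copper union out and stand it upright on the vise bed between the jaws. Let go of it, then crank the vise handle clockwise until the sliding jaw has the union firmly clamped against the fixed jaw, and let go of the handle. Leave the other fittings where they lie.

Things in the scene. Friction and masses are not known exactly. Their poses are not given: they have to be found in the camera images.
- toggle (a joint): Chunky chrome (bare metal) toggle on a low dark block on the robot's side of the parts box, a 75 mm bat, 20 mm thick at the top, tapering to 12 mm at its pivot, which lies 32 mm above the cart. 0 = leaning 0.5 rad towards the robot (box -x), lid shut; 1.0 = thrown fully away from the robot (box +x, leaning 0.5 rad towards the box). It turns about the box's y axis, needs about 2 N at the tip and stays where it is left. It can simply be pushed over.
- toggle_tip (a point): Top end of the toggle bat, on its axis, 75 mm from the pivot; the pivot is at x = -140 mm, y = 0 in the box frame, 32 mm above the cart.
- lid (a joint): Clear lid of the parts box, hinged on the box's far (+x) rim: 0 shut, 1.8 rad fully open (leaning back, its edge about 200 mm above the cart). It follows the toggle by a linkage, 1.8 times its angle (a spring carries its weight): it is fully open when the toggle is fully thrown and then stays open.
- box_floor (a point): Centre of the inner floor of the parts box, 4 mm above the cart; axes of the box: x away from the toggle towards the lid hinge, y along the toggle's turning axis, z up. The box is open-topped grey steel, 130 mm (x) by 180 mm (y) by 70 mm high, walls 4 mm. Fixed to the cart.
- union_mid (a point): Centre (half-way up) of the copper union: 60 mm tall, tube ends 32 mm across, with a round collar 40 mm across and 20 mm high around the middle (10 mm below to 10 mm above this point). About 0.2 kg, loose; it starts standing upright on the floor of the parts box, its z axis up.
- bed (a point): Point on the flat bed of the machine vise, 110 mm above the cart, at the foot of the fixed jaw's face, mid-width. Axes of the vise: x runs from the crank through the sliding jaw to the fixed jaw, y along the jaws, z up. The fixed jaw (100 mm wide, 40 mm above the bed) stands on the +x side of this point; the free bed lies to its -x side. The sliding jaw's pad faces it (also 100 mm wide, 40 mm high); its face lies at x = -(72 mm - jaw travel). Vise fixed to the cart.
- crank (a joint): Angle of the vise crank, rad: 0 with the handle straight up; grows clockwise as seen from the handle's end (from the robot's side, right-hand turn about vise +x). Clockwise closes the jaw by 20 mm per turn. It starts between 0 and 4 rad. Needs about 3 N at the handle; it stays where it is left and does not run back.
- handle (a point): Centre of the crank's handle: a freely spinning dark steel sleeve, 16 mm across and 64 mm long, its length parallel to vise x, on a 40 mm crank arm. The arm lies 35 to 45 mm to the +x side of this point, the vise body 55 mm or more. When it is lowest it is 55 mm above the cart, when highest 135 mm.
- hub (a point): Centre of the handle's circle, on the crank axis in the plane of the handle's centre, 95 mm above the cart; axes as the vise. At crank angle a the handle centre is at y = -40 mm sin a, z = +40 mm cos a from here.
- jaw (a joint): Travel of the sliding jaw towards the fixed jaw, m: 0 fully open (72 mm between jaw faces), 0.020 m per crank turn, at most 0.054.
- pad (a joint): How far the sprung steel face plate of the sliding jaw is pressed back into its jaw, m: 0 free, 0.008 at its stop (2.5 N per mm). It stays near 0 while the jaw closes or pushes the standing union along; once the union is pinched against the fixed jaw it is pressed back as the crank turns on. Firmly clamped means pressed back by about half (4 to 6 mm).
- adapter_mid (a point): Centre of the aluminium barbed adapter, 54 mm tall, 32 mm across its foot, standing on the cart. Bystander.
- bushing_mid (a point): Centre of the zinc reducer bushing, 26 mm tall, 42 mm across. Bystander.
- tclamp_mid (a point): Centre of the steel T-bolt clamp, a 20 mm high band 55 mm across with a bolt beside it, lying on the cart. Bystander.

How it is judged:
By the outcome, as a careful person would: the job done as asked, in the order asked, and still so for the second after the job is handed in, with the robot touching nothing.
It also fails if it takes over 72 s, if anything falls off the work surface, if the arm or the gripper's body presses on something with over 40 N, if the wrist force passes 120 N, or if a joint passes its speed limit or range.

## Working session

There is one attempt and no reset: what is moved stays moved. The work goes in short steps, Python scripts to look and compute and a tool call to move; the robot and the scene stay as the last step left them, time stands still between calls to the robot, and variables do not carry over. Pictures are saved under pics/ and viewed, at most 10 in all, crops included, and the job is handed in when it is done.

Besides the shell and the picture viewer there is one more tool, called after "Request:" as name([rows], argument=value, ...), one row to a line, values as JSON. jog_arm: Moves the arm, as the interface text tells. Its arguments: {"type":"object","properties":{"gripper":{"type":"array"},"offset":{"type":"array"},"twist":{"type":"array"},"squeeze":{"type":"number"}},"required":["gripper","offset","twist"]}

```bash
mkdir -p pics; cat > h.py <<'E'
import numpy as np, cv2, pickle, sys
from workcell import env
def snap(name,tag):
    c=env.read_camera(name); pickle.dump(c,open(f'pics/{tag}.pkl','wb'))
    cv2.imwrite(f'pics/{tag}.png',c['image'][:,:,::-1]); return c
def load(tag): return pickle.load(open(f'pics/{tag}.pkl','rb'))
def rays(c,px):
    f=200/np.tan(np.radians(c['fovy'])/2)
    K=np.array([[f,0,c['cx']],[0,f,c['cy']],[0,0,1]])
    u=cv2.undistortPoints(np.array(px,float).reshape(-1,1,2),K,np.array(c['distortion'],float)).reshape(-1,2)
    return np.c_[u[:,0],-u[:,1],-np.ones(len(u))]
def atdepth(c,px):   # by z_map (median 3x3)
    d=[np.median(c['z_map'][int(y)-1:int(y)+2,int(x)-1:int(x)+2]) for x,y in px]
    p=rays(c,px)*np.array(d)[:,None]; M=c['cam_to_world']; return p@M[:3,:3].T+M[:3,3]
def atz(c,px,z):     # intersect plane z
    M=c['cam_to_world']; r=rays(c,px)@M[:3,:3].T; o=M[:3,3]
    return o+r*((np.broadcast_to(z,len(r))-o[2])/r[:,2])[:,None]
def cloud(c):
    yy,xx=np.mgrid[0:400,0:640]; px=np.c_[xx.ravel(),yy.ravel()]
    p=rays(c,px)*c['z_map'].reshape(-1,1); M=c['cam_to_world']; return (p@M[:3,:3].T+M[:3,3]).reshape(400,640,3)
E
python3 -c "
from h import *
a=snap('top','t0');b=snap('scene','s0')
for c in(a,b):print(c['fovy'],c['cx'],c['cy'],c['distortion'],c['cam_to_world'].round(3).tolist())
s=env.get_state();print(s)"
```

```text
48.74140913860603 322.94813393519996 198.9384436757915 [0.02187493 0.         0.         0.         0.        ] [[0.009, 0.996, -0.085, 0.503], [-1.0, 0.007, -0.023, -0.017], [-0.023, 0.086, 0.996, 1.209], [0.0, 0.0, 0.0, 1.0]]
53.02306211433845 319.95782788977397 201.1894342324082 [-0.04425316  0.          0.          0.          0.        ] [[-0.031, -0.521, 0.853, 1.346], [1.0, -0.016, 0.027, 0.024], [-0.001, 0.854, 0.521, 0.574], [0.0, 0.0, 0.0, 1.0]]
{'clock': 0.1, 'joint_pos': array([-1.33457430e+00,  3.13954600e-01,  4.51268140e-02,  1.30362017e+00,
       -1.54626080e-05,  1.43118612e+00]), 'qvel': array([-1.23690224e-03, -1.45034939e-03,  1.92081064e-03, -8.72744434e-05,
        1.15398409e-03, -8.81461223e-04]), 'tau': array([ 9.60505640e-04, -4.81725562e+01,  2.99244279e+01,  1.27713993e-02,
       -2.65545868e-04, -4.62380427e-06]), 'tcp_pos': array([ 0.21092731, -0.53443422,  0.23049538]), 'orientation': array([-8.24478007e-04,  9.82395327e-01,  1.86812044e-01, -4.75984990e-05]), 'wrist_force': array([-0.16436022, -0.16483311,  0.28674248]), 'ft_torque': array([ 0.02523761,  0.04073618, -0.03198728]), 'grip_force': 0.0, 'finger_gap': 0.08537114946691501}
```

View pics/t0.png

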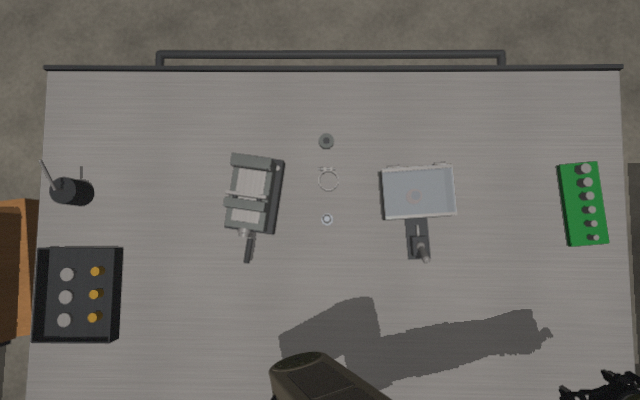

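View pics/s0.png

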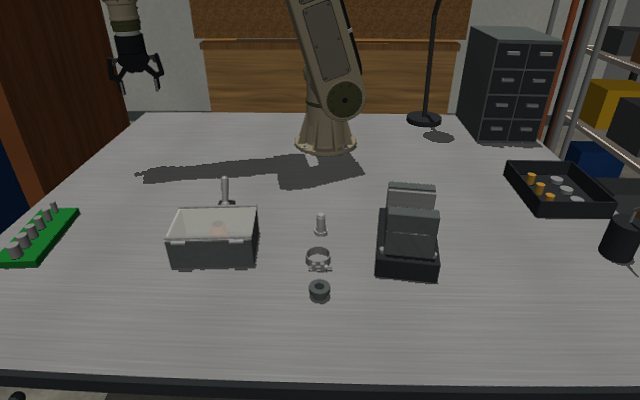

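The top view has +x up and +y left: vise around (250,200), box around (418,190), toggle tip around (425,258), crank handle around (249,248), and a faint union at (415,197).

```bash
python3 -c "
from h import *
c=load('t0');im=c['image'][:,:,::-1]
a=cv2.resize(im[145:270,215:295],None,fx=4.8,fy=4.8,interpolation=cv2.INTER_CUBIC)
b=cv2.resize(im[145:270,375:462],None,fx=4.8,fy=4.8,interpolation=cv2.INTER_CUBIC)
cv2.imwrite('pics/c0.png',np.clip(np.hstack([a,b])*1.5,0,255))
P=cloud(c)
for n,(x0,x1,y0,y1) in dict(vise=(215,295,145,270),box=(375,462,155,265)).items():
  for y in range(y0,y1,6): print(n,y,' '.join('%4d'%(1000*P[y,x,2]) for x in range(x0,x1,4)))
"
```

```text
vise 145   -4   -2   -2    0   -3   -1   -9    2   -3   -2    1    5    4    0    2    0   -2    2    2    0
vise 151    2    0    3    1    0    1    0    1   -3   -2    0    0    0    0   -3    0    0    0   -1    0
vise 157   -1    0   -3    0  154  149  156  149  150  154  151  152  151  152    0   -1    0    0   -2    1
vise 163    1    2   -4    1  151  150  149  151  150  149  152  150  153  150  140   70   48   33    1   -2
vise 169    2    0   -1    0   -1  108  111  108  111  112  117  129  136  150  128   64   47   16   -2    0
vise 175   -3    4   -1    0    0  112  112  112  108  108  110  112 1209  109  105   51   49   -1   -3    3
vise 181    0   -1    1    1  106  109  108  110  108  106  110  109  107  110   98   46   48    0    0   -1
vise 187    0    0   -2    0  104  109  113  111  112  110  114  112  107  107   82   54   41    4    5    0
vise 193    0    0    0  139  148  151  153  148  149  150  113  110  106  111   70   49   22   -3    0   -1
vise 199    2    1   -1  150  152  151  151  154  150  111  108  136  110  118   48   48   10    0   -1   -1
vise 205  
[... 2848 characters left out ...]
    4    4   -2    0    0   -4    3    1    4   18   34   36   33   36    0    0    0   -1    0    1    1    2
box 245    0    2    0    0    0    1    0   -5    1    8   33   44   37   35    2    0   -3   -1   -2    0    0    3
box 251    0    0    0    3    0    1    0    0    5    6   35   35   69   31    0   -2    0    2   -4   -1    0   -1
box 257    2   -4    0   -1   -4    2   -4    0    2    1    4    3   91   95    2   -4    1    1    0    1    0    0
box 263    2   -2    4    0    0    1   -1    0    0    3    0    3    0    2    0    0   -2    0    3    2    3    1[ WARN:0@0.314] global loadsave.cpp:1063 imwrite_ Unsupported depth image for selected encoder is fallbacked to CV_8U.
```

View pics/c0.png

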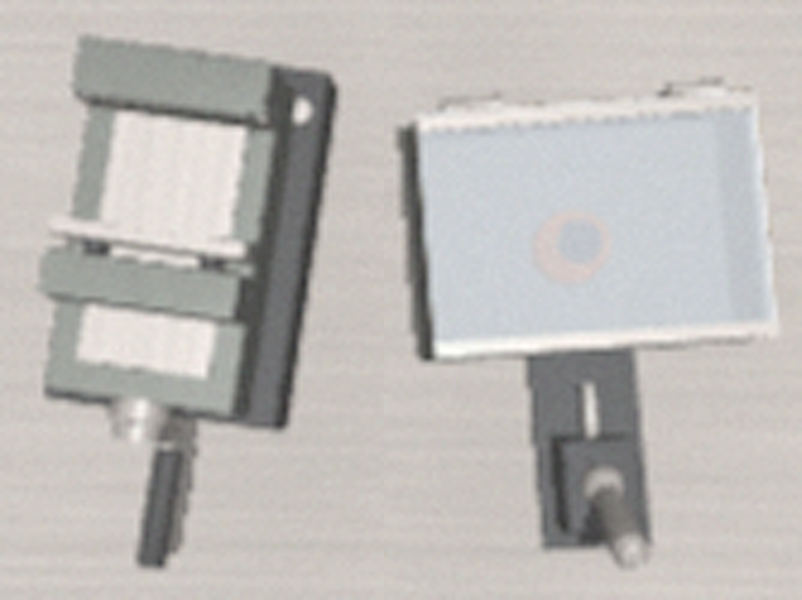

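```bash
python3 -c "
from h import *
c=load('t0');np.set_printoptions(precision=4,suppress=True)
A=lambda n,p,z:print(n,atz(c,p,z).tolist() and atz(c,p,z).round(4).tolist())
A('fixed face',[(231.3,166.5),(270.2,170.4)],.15)
A('pad face',[(225.4,190.4),(266.5,196)],.15)
A('vise near edge bed',[(224.5,227),(265,231.5)],.108)
A('screw',[(244.2,232)],.105)
A('handle',[(250.8,239.2),(246.7,262)],.062)
A('handle@58',[(250.8,239.2),(246.7,262)],.058)
A('boxtop',[(381.5,170),(452.3,163.75),(456.5,213.75),(385.6,217.9)],.075)
A('tip',[(426.7,259.6)],.098);A('piv',[(420.6,245)],.04)
A('union',[(414.2,196.5)],.05)
P=cloud(c); m=(P[:,:,2]>.045)&(P[:,:,2]<.08); m[:236]=0;m[265:]=0;m[:,:238]=0;m[:,262:]=0
q=P[m];print(len(q),q.mean(0));u,s,v=np.linalg.svd(q[:,:2]-q[:,:2].mean(0));print(v[0],s)
d=(q[:,:2]-q[:,:2].mean(0));t=d@v[0];n=d@v[1];print(np.percentile(t,[1,99]),np.percentile(n,[1,50,99]),np.percentile(q[:,2],[5,50,95]))
"
```

```text
fixed face [[0.6711, 0.2314, 0.15], [0.6621, 0.1364, 0.15]]
pad face [[0.6125, 0.2442, 0.15], [0.5996, 0.1442, 0.15]]
vise near edge bed [[0.5249, 0.2542, 0.108], [0.5145, 0.1525, 0.108]]
screw [[0.5129, 0.2051, 0.105]]
handle [[0.4948, 0.1961, 0.062], [0.4361, 0.2054, 0.062]]
handle@58 [[0.4948, 0.1969, 0.058], [0.4358, 0.2061, 0.058]]
boxtop [[0.6761, -0.1412, 0.075], [0.6932, -0.3228, 0.075], [0.5645, -0.3314, 0.075], [0.5523, -0.1514, 0.075]]
tip [[0.4488, -0.2498, 0.098]]
piv [[0.4837, -0.2466, 0.04]]
union [[0.6102, -0.2292, 0.05]]
169 [0.4674 0.2039 0.0619]
[-0.9907  0.1361] [0.265  0.0583]
[-0.0364  0.034 ] [-0.0071 -0.0005  0.0086] [0.0568 0.0621 0.0666]
```

Request:
jog_arm([
  [2,3,0],
  [5,7,0],
  [8,11,-1],
  [11,15,-2],
  [14,20,-4],
  [16,24,-5],
  [17.5,27,-6],
  [18.4,28,-7],
], gripper=[0,0,0,0,0,0,0,0], twist=[10,20,30,40,50,60,70,80], squeeze=40)

```text
clock: 1.1
tcp_pos: [0.3952, -0.2527, 0.1607]
orientation: [-0.001, 0.629, 0.777, 0.0]
wrist_force: [-0.2, 0.1, 0.1]
finger_gap: 0.0001
grip_force: 0.0
```

Request:
jog_arm([
  [0,0,0],
  [0,0,0],
  [0,0,0],
  [0,0,0],
  [0,0,-2],
  [0,0,-4],
  [0,0,-6],
  [0,0,-8],
], gripper=[0,0,0,0,0,0,0,0], twist=[10,20,30,40,50,60,70,80])

```text
clock: 2.1
tcp_pos: [0.3948, -0.2547, 0.0804]
orientation: [-0.0, -0.016, 1.0, 0.0]
wrist_force: [-0.0, -0.7, 0.1]
finger_gap: -0.0
grip_force: 0.0
```

Request:
jog_arm([
  [1.5,0.1,0],
  [3,0.2,0],
  [4.2,0.3,0],
  [5.4,0.4,0],
  [6.4,0.5,0],
  [7.4,0.6,0],
  [8.3,0.7,0],
  [8.8,0.7,0],
], gripper=[0,0,0,0,0,0,0,0], twist=[3,4.5,4.5,4.5,4.5,4.5,4.5,4.5])

```text
clock: 3.1
tcp_pos: [0.4836, -0.2478, 0.081]
orientation: [-0.0, -0.053, 0.999, 0.0]
wrist_force: [-2.3, -1.6, -1.5]
finger_gap: 0.0003
grip_force: 1.1
```

```bash
python3 -c "
from h import *
c=snap('scene','s1');print(env.get_state()['wrist_force'])
im=c['image'][:,:,::-1];cv2.imwrite('pics/c1.png',cv2.resize(im[120:290,130:290],None,fx=3,fy=3))"
```

```text
[ 2.21269073 -0.01262729  0.50022223]
```

View pics/c1.png

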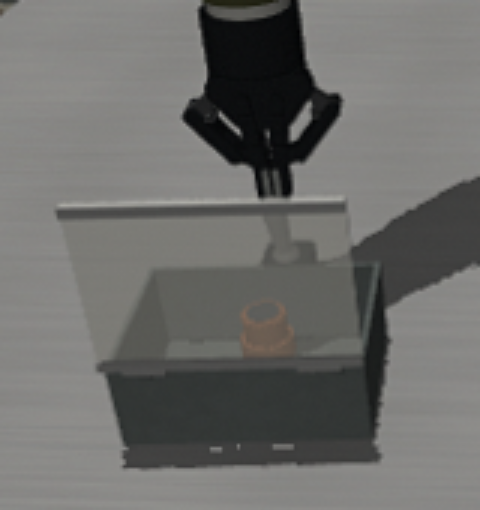

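The lid (edge at crop y≈205) is nearly open and the union is standing at crop (267,330). I'll push on to the stop.

Request:
jog_arm([
  [0.3,0,0],
  [0.6,0,0],
  [0.9,0.1,0],
  [1.1,0.1,0],
  [1.3,0.1,0],
  [1.4,0.1,0],
  [1.5,0.1,0],
  [1.5,0.1,0],
], gripper=[0,0,0,0,0,0,0,0], twist=[0,0,0,0,0,0,0,0])

```text
clock: 4.15
tcp_pos: [0.4915, -0.247, 0.0807]
orientation: [-0.006, -0.051, 0.999, -0.0]
wrist_force: [-19.8, -2.9, 9.3]
finger_gap: 0.0002
grip_force: 11.3
```

Request:
jog_arm([
  [-2,0,0],
  [-5,0,0],
  [-7,0,2],
  [-8,0,7],
  [-8,0,12],
  [-8,0,15],
  [-8,0,15],
  [-8,0,15],
], gripper=[0,0,0,0.3,1,1,1,1], twist=[0,0,0,0,0,0,0,0])

```text
clock: 5.15
tcp_pos: [0.4182, -0.2467, 0.2308]
orientation: [0.0, -0.053, 0.999, 0.0]
wrist_force: [0.5, 0.4, 0.9]
finger_gap: 0.0852
grip_force: 0.0
```

```bash
python3 -c "
from h import *
c=snap('top','t1')
im=c['image'][:,:,::-1];cv2.imwrite('pics/c2.png',cv2.resize(im[150:275,370:470],None,fx=4.8,fy=4.8,interpolation=cv2.INTER_CUBIC))
P=cloud(c)
h=cv2.cvtColor(c['image'],cv2.COLOR_RGB2HSV); m=(h[...,1]>90)&(h[...,0]<18); m[:150]=0;m[260:]=0;m[:,:380]=0;m[:,460:]=0
q=P[m];print(m.sum(),np.percentile(q[:,2],[5,50,95]));
for lo,hi in((.055,.075),(.034,.052)):
  k=q[(q[:,2]>lo)&(q[:,2]<hi)];print(len(k),k.mean(0),k.min(0),k.max(0))
"
```

```text
123 [0.02831206 0.05734679 0.06630476]
61 [ 0.61350023 -0.22965793  0.06358132] [ 0.59735761 -0.24497902  0.05734679] [ 0.62859457 -0.21380015  0.06790805]
45 [ 0.6078043  -0.22017506  0.04369776] [ 0.59395836 -0.24012855  0.03503533] [ 0.63045372 -0.21114065  0.0494318 ]
```

View pics/c2.png

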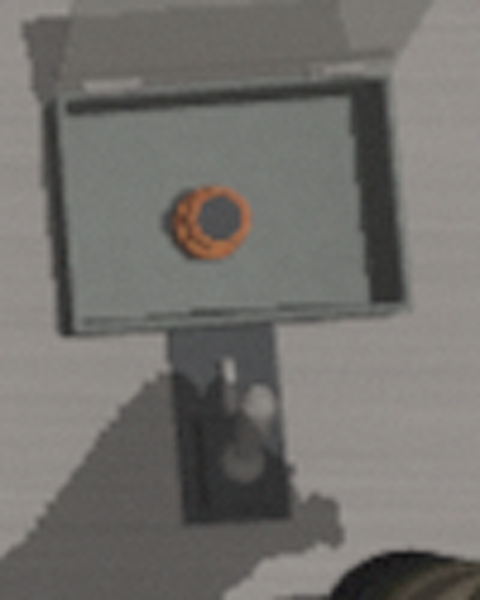

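The lid is fully open and the toggle thrown. The union stands at crop (213,222), which is world (0.613, -0.2295).

Request:
jog_arm([
  [5,0.4,0],
  [10,0.9,0],
  [15,1.3,0],
  [18.5,1.7,0],
  [19.5,1.7,-5],
  [19.5,1.7,-10],
  [19.5,1.7,-14],
  [19.5,1.7,-17],
], gripper=[1,1,1,1,1,1,1,1], twist=[-1,-1,-1,-1,-1,-1,-1,-1])

```text
clock: 6.2
tcp_pos: [0.6111, -0.2286, 0.0569]
orientation: [-0.002, -0.044, 0.999, 0.002]
wrist_force: [-0.1, 0.5, 0.2]
finger_gap: 0.0852
grip_force: 0.0
```

Request:
jog_arm([
  [0,0,-2.5],
  [0,0,-4.5],
  [0,0,-4.5],
  [0,0,-4.5],
  [0,0,-4.5],
  [0,0,-4.5],
  [0,0,-4.5],
  [0,0,-4.5],
], gripper=[1,1,1,0.2,0.2,0.2,0.2,0.2], twist=[0,0,0,0,0,0,0,0], squeeze=40)

```text
clock: 7.2
tcp_pos: [0.6138, -0.2302, 0.0176]
orientation: [0.001, -0.044, 0.999, -0.0]
wrist_force: [-0.4, 0.6, 5.3]
finger_gap: 0.0389
grip_force: 40.6
```

Request:
jog_arm([
  [0,0,1.5],
  [0,0,5],
  [0,0,9],
  [0,0,13],
  [0.2,2,17],
  [0.5,6,19],
  [1,10.5,20],
  [1.3,15,20],
], gripper=[0.2,0.2,0.2,0.2,0.2,0.2,0.2,0.2], twist=[0,0,0,0,0,0,-2,-4])

```text
clock: 8.2
tcp_pos: [0.6264, -0.0789, 0.2181]
orientation: [0.001, -0.008, 1.0, -0.0]
wrist_force: [0.3, -0.1, -1.8]
finger_gap: 0.0387
grip_force: 40.5
```

Request:
jog_arm([
  [0.3,4.5,0],
  [0.6,9,0],
  [0.8,14,0],
  [1,19,0],
  [1.2,23,0],
  [1.2,25.5,0],
  [1.2,26.7,0],
  [1.2,26.7,0],
], gripper=[0.2,0.2,0.2,0.2,0.2,0.2,0.2,0.2], twist=[-2,-4,-6,-8,-8,-8,-8,-8])

```text
clock: 9.2
tcp_pos: [0.6378, 0.1873, 0.2163]
orientation: [-0.0, 0.06, 0.998, -0.0]
wrist_force: [1.0, -0.7, -2.0]
finger_gap: 0.0391
grip_force: 40.6
```

```bash
python3 -c "
from h import *
c=snap('scene','s2');s=env.get_state();print(s['tcp_pos'],s['finger_gap'],s['grip_force'])
im=c['image'][:,:,::-1];cv2.imwrite('pics/c3.png',cv2.resize(im[80:300,340:480],None,fx=2.7,fy=2.7))"
```

```text
[0.63793384 0.18655293 0.21634015] 0.03861175791641046 40.59025168418884
```

View pics/c3.png

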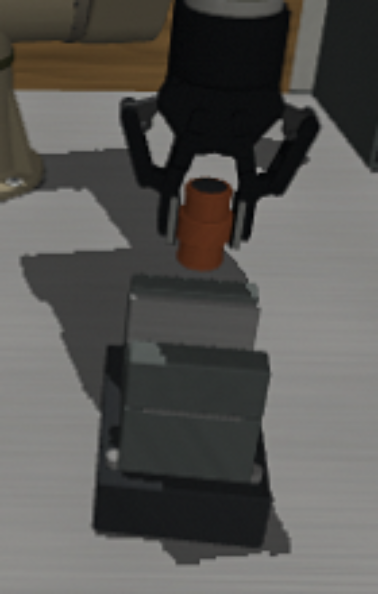

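The union hangs upright in the fingers (crop (200,225)), centred over the gap between the jaws.

Request:
jog_arm([
  [0.1,0,-2],
  [0.1,0,-4],
  [0.1,0,-5.5],
  [0.1,0,-7],
  [0.1,0,-8],
  [0.1,0,-8.6],
  [0.1,0,-8.9],
  [0.1,0,-8.9],
], gripper=[0.2,0.2,0.2,0.2,0.2,0.2,0.2,0.2], twist=[0,0,0,0,0,0,0,0])

```text
clock: 10.25
tcp_pos: [0.6392, 0.1872, 0.1275]
orientation: [0.0, 0.061, 0.998, 0.0]
wrist_force: [-0.1, 0.3, -1.7]
finger_gap: 0.0386
grip_force: 40.6
```

Request:
jog_arm([
  [0,0,-0.1],
  [0,0,-0.1],
  [0,0,-0.2],
  [0,0,-0.2],
  [0,0,-0.3],
  [0,0,-0.3],
  [0,0,-0.3],
  [0,0,-0.3],
], gripper=[0.2,0.2,0.2,0.2,0.2,0.2,0.2,0.2], twist=[0,0,0,0,0,0,0,0])

```text
clock: 11.25
tcp_pos: [0.6391, 0.1871, 0.1244]
orientation: [0.0, 0.061, 0.998, 0.0]
wrist_force: [0.1, 0.4, -1.4]
finger_gap: 0.0388
grip_force: 40.6
```

Request:
jog_arm([
  [0,0,-0.1],
  [0,0,-0.1],
  [0,0,-0.15],
  [0,0,-0.2],
  [0,0,-0.2],
  [0,0,-0.2],
  [0,0,-0.2],
  [0,0,-0.2],
], gripper=[0.2,0.2,0.2,0.2,0.2,0.2,0.2,0.2], twist=[0,0,0,0,0,0,0,0])

```text
clock: 12.25
tcp_pos: [0.6392, 0.1871, 0.1236]
orientation: [0.001, 0.061, 0.998, 0.0]
wrist_force: [-2.7, -0.0, 6.1]
finger_gap: 0.039
grip_force: 41.2
```

Request:
jog_arm([
  [0,0,0.1],
  [0,0,0.1],
  [0,0,0.1],
  [0,0,0.1],
  [0,0,0.1],
  [0,0,2],
  [0,0,5],
  [0,0,10],
], gripper=[0.5,0.7,1,1,1,1,1,1], twist=[0,0,0,0,0,0,0,0])

```text
clock: 13.25
tcp_pos: [0.6379, 0.1869, 0.2212]
orientation: [-0.002, 0.061, 0.998, -0.0]
wrist_force: [0.6, -0.2, -0.3]
finger_gap: 0.0857
grip_force: 0.0
```

Request:
jog_arm([
  [-3,0,1],
  [-8,0,1],
  [-13,0.3,1],
  [-18,0.8,1],
  [-22,1,1],
  [-24,1.2,1],
  [-24,1.2,1],
  [-24,1.2,1],
], gripper=[1,1,1,1,1,1,1,1], twist=[0,0,0,0,0,0,0,0])

```text
clock: 14.25
tcp_pos: [0.4005, 0.1992, 0.2325]
orientation: [0.001, 0.061, 0.998, 0.0]
wrist_force: [-0.8, 0.6, 1.0]
finger_gap: 0.0853
grip_force: 0.0
```

```bash
python3 -c "
from h import *
c=snap('top','t2');im=c['image'][:,:,::-1]
print(env.get_state()['tcp_pos'])
cv2.imwrite('pics/c4.png',cv2.resize(im[145:270,205:305],None,fx=4.8,fy=4.8,interpolation=cv2.INTER_CUBIC))
P=cloud(c)
h=cv2.cvtColor(c['image'],cv2.COLOR_RGB2HSV); m=(h[...,1]>90)&(h[...,0]<18); m[:150]=0;m[230:]=0;m[:,:215]=0;m[:,290:]=0
q=P[m]
for lo,hi in((.16,.18),(.14,.158)):
  k=q[(q[:,2]>lo)&(q[:,2]<hi)];print(len(k),k.mean(0),k.min(0),k.max(0))
"
```

```text
[0.40055661 0.19914247 0.23235817]
67 [0.63824013 0.18558996 0.16872938] [0.62364157 0.17158109 0.1624907 ] [0.6530594  0.20087164 0.17530948]
59 [0.63171253 0.17774414 0.1487669 ] [0.61922669 0.16816196 0.14010986] [0.65340573 0.19997064 0.15750001]
```

View pics/c4.png

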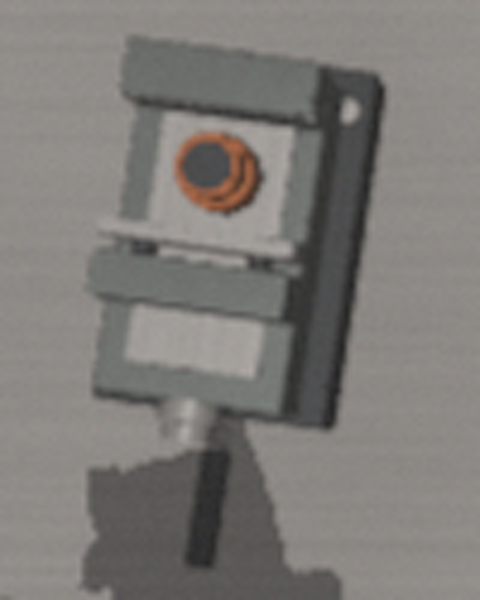

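The union stands upright between the jaws (crop (210,170)), and the handle bar is at crop (207,510), hanging near its lowest point. Next I'll straddle the handle.

Request:
jog_arm([
  [2.5,0.3,0],
  [5.2,0.7,0],
  [5.2,0.7,-4],
  [5.2,0.7,-9],
  [5.2,0.7,-13],
  [5.2,0.7,-17],
  [5.2,0.7,-19],
  [5.2,0.7,-19.8],
], gripper=[1,1,1,1,1,1,1,1], twist=[0,0,0,0,0,0,0,0])

```text
clock: 15.3
tcp_pos: [0.451, 0.2056, 0.0324]
orientation: [-0.001, 0.061, 0.998, -0.0]
wrist_force: [0.1, -0.9, 0.4]
finger_gap: 0.0854
grip_force: 0.0
```

Request:
jog_arm([
  [0,0,0],
  [0,0,0],
  [0,0,0],
  [0,0,0],
  [0,0,0],
  [0,0,0],
  [0,0,0],
  [0,0,0],
], gripper=[1,0.6,0.3,0,0,0,0,0], twist=[0,0,0,0,0,0,0,0], squeeze=30)

```text
clock: 16.3
tcp_pos: [0.4513, 0.2063, 0.0346]
orientation: [0.0, 0.061, 0.998, 0.0]
wrist_force: [-0.9, 1.3, 5.9]
finger_gap: 0.0149
grip_force: 29.3
```

Request:
jog_arm([
  [0.1,0.83,0],
  [0.2,1.65,0.2],
  [0.29,2.4,0.5],
  [0.37,3.1,1.0],
  [0.43,3.6,1.65],
  [0.48,4.05,2.4],
  [0.51,4.3,3.2],
  [0.52,4.4,4.0],
], gripper=[0,0,0,0,0,0,0,0], twist=[0,0,0,0,0,0,0,0])

```text
clock: 17.3
tcp_pos: [0.4579, 0.2559, 0.0746]
orientation: [0.001, 0.059, 0.998, 0.006]
wrist_force: [2.7, 15.2, -3.2]
finger_gap: 0.0149
grip_force: 31.7
```

Request:
jog_arm([
  [0.06,0.4,0.6],
  [0.04,0.2,1.4],
  [0,-0.2,2.1],
  [-0.07,-0.7,2.7],
  [-0.14,-1.3,3.2],
  [-0.22,-2.0,3.6],
  [-0.31,-2.8,3.8],
  [-0.4,-3.5,3.9],
], gripper=[0,0,0,0,0,0,0,0], twist=[0,0,0,0,0,0,0,0])

```text
clock: 18.3
tcp_pos: [0.4523, 0.2145, 0.1135]
orientation: [0.0, 0.061, 0.998, -0.0]
wrist_force: [2.1, 3.2, -1.5]
finger_gap: 0.0147
grip_force: 31.7
```

Request:
jog_arm([
  [-0.1,-0.8,-0.1],
  [-0.18,-1.55,-0.3],
  [-0.27,-2.25,-0.7],
  [-0.34,-2.85,-1.2],
  [-0.4,-3.35,-1.85],
  [-0.44,-3.7,-2.55],
  [-0.46,-3.9,-3.3],
  [-0.47,-4.0,-4.1],
], gripper=[0,0,0,0,0,0,0,0], twist=[0,0,0,0,0,0,0,0])

```text
clock: 19.3
tcp_pos: [0.4473, 0.1768, 0.0721]
orientation: [-0.0, 0.06, 0.998, 0.002]
wrist_force: [1.3, 13.2, 2.4]
finger_gap: 0.015
grip_force: 32.2
```

Request:
jog_arm([
  [0,0.3,-0.8],
  [0.05,0.55,-1.55],
  [0.1,0.95,-2.2],
  [0.16,1.5,-2.8],
  [0.23,2.1,-3.3],
  [0.32,2.85,-3.65],
  [0.41,3.6,-3.85],
  [0.48,4.2,-3.9],
], gripper=[0,0,0,0,0,0,0,0], twist=[0,0,0,0,0,0,0,0])

```text
clock: 20.3
tcp_pos: [0.4526, 0.2165, 0.0332]
orientation: [0.0, 0.061, 0.998, -0.001]
wrist_force: [1.8, -3.5, 7.1]
finger_gap: 0.0151
grip_force: 32.5
```

```bash
python3 -c "
from h import *
c=snap('top','t3');im=c['image'][:,:,::-1]
s=env.get_state();print(s['tcp_pos'],s['wrist_force'])
cv2.imwrite('pics/c5.png',cv2.resize(im[145:245,210:300],None,fx=5.5,fy=5.5,interpolation=cv2.INTER_CUBIC))"
```

```text
[0.45273654 0.21707463 0.03319641] [ 1.32679454 -2.35817871  5.72685812]
```

View pics/c5.png

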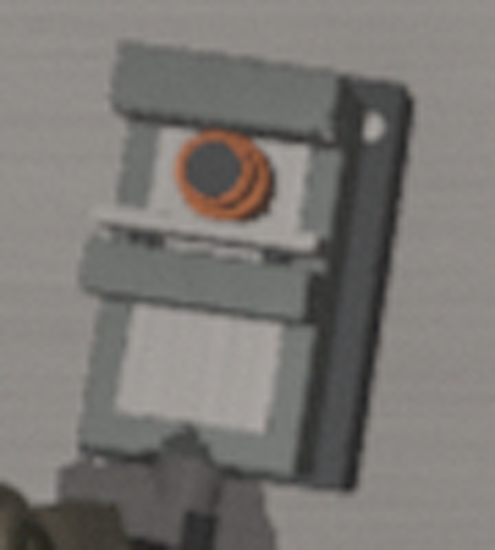

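The jaw has closed to just short of the union, which still stands upright (crop (222,175)). It needs about 2.2 rad more.

Request:
jog_arm([
  [0.14,1.15,0.2],
  [0.27,2.25,0.7],
  [0.37,3.1,1.5],
  [0.44,3.7,2.55],
  [0.47,3.95,3.7],
  [0.46,3.85,4.9],
  [0.43,3.6,5.65],
  [0.38,3.2,6.35],
], gripper=[0,0,0,0,0,0,0,0], twist=[0,0,0,0,0,0,0,0])

```text
clock: 21.35
tcp_pos: [0.457, 0.2493, 0.0965]
orientation: [0.001, 0.061, 0.998, 0.0]
wrist_force: [4.6, 1.7, -4.0]
finger_gap: 0.0146
grip_force: 31.6
```

```bash
python3 -c "
from h import *
c=snap('top','t4');im=c['image'][:,:,::-1]
s=env.get_state();print(s['tcp_pos'],s['wrist_force'])
p=s['tcp_pos'];print(9.4248+np.arctan2((p[1]-.2163)/.993,-(p[2]-.0733)))
cv2.imwrite('pics/c6.png',cv2.resize(im[145:245,210:300],None,fx=5.5,fy=5.5,interpolation=cv2.INTER_CUBIC))"
```

```text
[0.45697141 0.24883432 0.09718871] [ 4.69909714  1.45132965 -2.57313484]
11.62560110893792
```

View pics/c6.png

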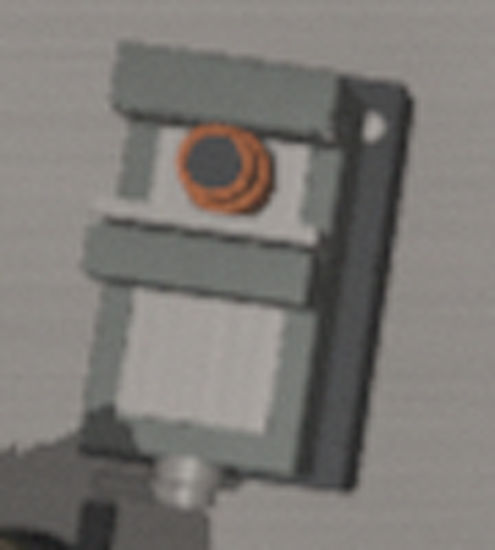

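The collar is pinched and the pad plate is pressed roughly half-way back (crop y≈215–225). The crank reads 11.63 rad, which puts the pad at about 5 mm. I'll release the handle.

Request:
jog_arm([
  [0,0,0],
  [0,0,0],
  [0,0,0],
  [0,0,0],
  [0,0,3],
  [0,0,8],
  [-2,0,13],
  [-5,0,16],
], gripper=[0.3,0.6,1,1,1,1,1,1], twist=[0,0,0,0,0,0,0,0])

```text
clock: 22.4
tcp_pos: [0.4068, 0.2493, 0.2593]
orientation: [0.001, 0.061, 0.998, 0.001]
wrist_force: [-0.2, 0.5, -0.0]
finger_gap: 0.0849
grip_force: 0.0
```

```bash
python3 -c "
from h import *
c=snap('top','t5');im=c['image'][:,:,::-1]
cv2.imwrite('pics/c7.png',cv2.resize(im[140:270,205:465],None,fx=3,fy=3,interpolation=cv2.INTER_CUBIC))"
```

```text
(no output)
```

View pics/c7.png

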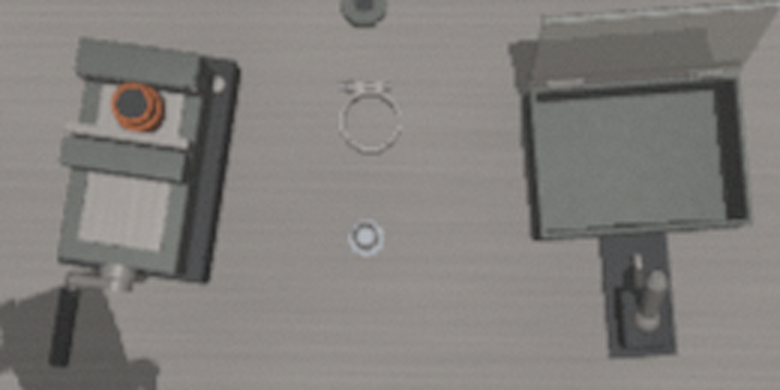

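The union is clamped upright at (137,107), the handle is free at (65,325), the lid is open and the bystanders haven't moved. Handing in.

```bash
python3 -c "
from workcell import env
print(env.hand_in())"
```

```text
the job is handed in; nothing more can be done
None
```

The job is handed in, though the judge returned no verdict: the lid is open, the union stands clamped between the jaws with the pad pressed back about 5 mm (worked out from the crank angle), the handle is released and the other fittings were not touched.

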